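# Feel for a crossed thread on the red clamp screw

## Task

The screw with the red handle on one of the two blue clamps seems to be cross-threaded. Turn it gently clockwise until you feel it bind, stop there without forcing it (the brass insert it sits in must not be dragged round), then turn it back to about where it stood and let go. Leave the clamp with the black handle alone.

Things in the scene. Friction and masses are not known exactly. Their poses are not given: they have to be found in the camera images.
- red_grip (a point): centre of the red grip bar, on the screw's upright axis, 102 mm above the bench. Bar: 54 mm long along this point's x, 14 mm thick along its y, 26 mm high; white dot on its top at the +x end. It only turns about the upright axis. Beneath: hub 21 mm wide (underside 19 mm below this point), brass insert 29 mm wide (top 31 mm below) in the arm of a blue clamp fixed to the bench.
- red_screw (a joint): turn of the red screw in its brass insert, rad, growing clockwise from above. Starts between -0.1 and 0.35, turns freely (0.03 N m drag) until the crossed threads bind at 0.90: resistance then jumps, and turning on against 0.4 N m only drags the insert round too (this value stays at 0.90). Turning back is free, down to -0.8.
- red_insert (a joint): turn of the brass insert in the clamp, rad, growing clockwise from above; 0 at the start. Still unless the bound screw is forced on. A black line on it is in line with a white line on the clamp while it has not turned.
- black_end (a point): middle of the end face of the black grip bar (white-dot end) on the other clamp, 27 mm from that screw's axis; its x axis points outward along the bar. The black clamp is of the same make and size and must be left alone.
Things that resemble listed ones, but are neither listed nor needed, are in the scene too. What is shaped like the part that bears red_grip but orange or turquoise is not meant.

How it is judged:
By the outcome, as a careful person would: the job done as asked, in the order asked, and still so for the second after the job is handed in, with the robot touching nothing.
It also fails if it takes over 42 s, if anything falls off the work surface, if the arm or the gripper's body presses on something with over 40 N, if the wrist force passes 120 N, or if a joint passes its speed limit or range.

## Robot

A 6-joint arm with a two-finger parallel gripper is mounted at the origin on a cart in front of the work surface, level with it; the furniture and walls round the work are solid. World frame = base frame: x ahead of the robot, y to its left, z up, the work surface at z = 0. Lengths are in m, angles in rad, forces in N, time in s.
With the tool pointing down it reaches from about 0.225 to 0.875 m from the base axis. Payload 3.4 kg.
Tool frame: the origin (TCP) lies at the very end of the fingers, on their centre line; the grasp point (between the pads) lies 19 mm behind it; z points along the fingers, y is the line along which they close (so a half turn about z gives the same grasp; the last joint's range is limited). The gripper opens to 85 mm and grips with 20 to 120 N. Pads are 22 mm wide; open, the fingers measure 114 mm over their backs; the gripper's body (76 mm by 85 mm) begins 54 mm behind the grasp point. The pads swing forward as they close: fully open they stand 13 mm farther back than shut.
Start: joints at [1.133, 0.276, 1.505, -0, 1.361, -0.121], TCP at [0.179, 0.546, 0.231] pointing down, gripper open.
Joint ranges: [-2.89, 2.89], [-0.75, 2.08], [0.22, 2.7], [-1.18, 4.32], [0.11, 2.71], [-2.7, 2.7]. Speed limits (rad/s): [2.57, 2.57, 3.14, 3.14, 3.14, 3.14].

## Interface

Orientations are given as a unit quaternion [w, x, y, z].
In Python, from rig import manip, get_image, camera_info gives the robot as it stands. The module is installed in compiled form; this text tells all that it offers.
- The arm moves only by the shell command python3 -m crank 'ROWS' [FORCE]. ROWS is a JSON object of lists of equal length, an entry for each row: "translation": the shift along the tool's x, y, z in mm, a list of three; "roll": the turn about the tool's z in rad; "fingers": the opening, from 0 (shut) to 1 (fully open). A call has 1 to 8 rows; each row shifts and turns the commanded pose from where the row before left it, along the tool's axes as they then stand; what a row does not reach is not made up. A row lasts 1/10 s, in which the tool goes at most 50 mm and 8.59 degrees, less where a joint would pass 70% of its speed; a pose out of reach is approached as far as the arm can. A call is refused whole if a number of a shift passes 50 or a number of a turn 0.15, either way. A call with a gripper value outside its range is refused whole. The fingers move at their own pace and stop on an object; FORCE is the grip in N (left out, the last holds). Time passes only in rows, so rows that do not move let the fingers close. It gives the time, the measured TCP pose, the force, the opening and the grip force at its end, in the units of the state.
- manip.get_state(): the state, without advancing time (a new reading comes with each control period).
- get_image(name): name is "side" or "top"; returns the picture (420x560x3 uint8, blue, green, red); there is no depth.
- camera_info(name): a dict with "mtx" (3x3 intrinsics, pixels), "rvec" (rotation vector, rad) and "tvec" (3), from world to camera coordinates, as OpenCV has them. Camera axes: x right, y down, z forward; pixel columns grow to the right and rows downward; lengths in m; the calibration is good to about 2 mm. A picture is of the moment at which its call begins. camera_info takes no time and is no camera call.
- manip.sign_off(): hands the job in; it is judged then, once.
The state is a dict: "clock": time; "qpos": joint angles; "qd": joint speeds; "effort": joint torques, N m; "position": TCP position; "ee_rot": TCP orientation; "contact_force": force on the tool from outside, world axes, zero at the start; "moment": the same for the moment, N m; "width": finger opening in m; "gripper_force": force on a finger pad.
Only numpy, scipy, OpenCV 4.12 (cv2) and the standard library are available. Lean on these libraries where they do the work, as an engineer would, in place of code of your own. Each camera call takes 0.05 s, during which the arm holds its last target. There are 200 camera calls.

## Working session

There is one attempt and no reset: what is moved stays moved. The work goes in short steps, Python scripts to look and compute and a shell command to move; the robot and the scene stay as the last step left them, time stands still between calls to the robot, and variables do not carry over. Pictures are saved under pics/ and viewed, at most 10 in all, crops included, and the job is handed in when it is done.

```bash
mkdir -p pics; python3 - <<'E'
from rig import manip,get_image,camera_info
import cv2,numpy as np
for n in("side","top"):
    cv2.imwrite(f"pics/{n}0.png",get_image(n)); c=camera_info(n)
    R=cv2.Rodrigues(np.array(c["rvec"]))[0];print(n,np.array(c["mtx"]).tolist(),(-R.T@np.array(c["tvec"]).ravel()),R.round(2).tolist())
print(manip.get_state())
E
```

```text
side [[388.8887700727551, 0.0, 283.7430319810904], [0.0, 388.8887700727551, 213.48046358663413], [0.0, 0.0, 1.0]] [0.34167158 0.64373816 0.49289697] [[-0.98, -0.18, -0.01], [-0.07, 0.47, -0.88], [0.16, -0.86, -0.48]]
top [[413.3749331529447, 0.0, 277.6891462332405], [0.0, 413.3749331529447, 212.76602045201406], [0.0, 0.0, 1.0]] [ 0.36309825 -0.08346673  0.9638404 ] [[0.02, -1.0, 0.01], [-0.99, -0.02, -0.11], [0.11, -0.01, -0.99]]
{'clock': 0.1, 'qpos': array([ 1.13299473e+00,  2.76570881e-01,  1.50602572e+00, -7.25222489e-06,
        1.36070667e+00, -1.20984028e-01]), 'qd': array([-6.15137615e-04, -5.17724325e-04, -3.08838007e-03,  8.66737526e-05,
       -2.47792059e-03, -3.91670276e-04]), 'effort': array([ 2.31150123e-03, -4.17700088e+01, -2.46408230e+01, -1.16454285e-05,
        5.81210770e-03, -7.30951768e-06]), 'position': array([0.17893212, 0.54594651, 0.23049626]), 'ee_rot': array([-2.32461822e-04,  1.57746307e-01,  9.87479302e-01, -8.23119645e-04]), 'contact_force': array([ 0.49934325,  0.49211005, -0.40967917]), 'moment': array([ 0.0394637 , -0.02240528, -0.0035525 ]), 'gripper_force': 0.0, 'width': 0.08538850198053193}
```

View pics/top0.png

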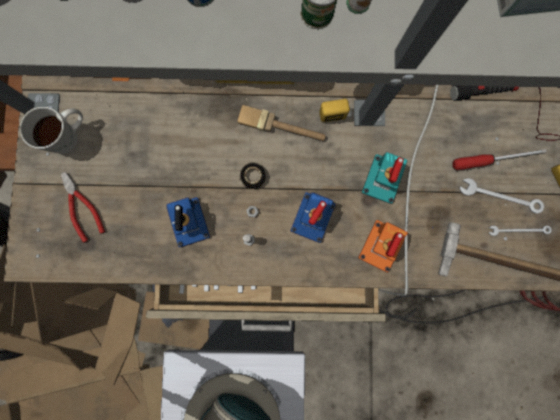

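View pics/side0.png

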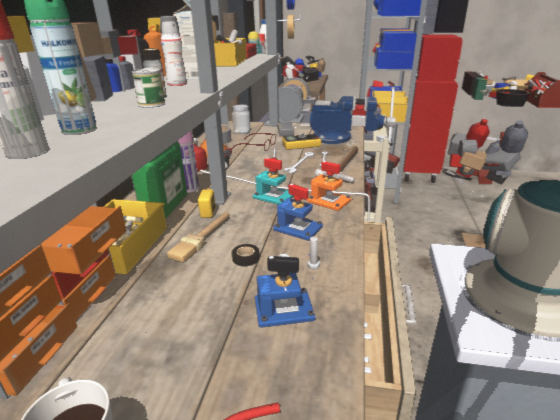

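The top view shows the blue clamp with the red bar at about (318,212), the black one at (183,218), and the orange and turquoise look-alikes to the right. I'll zoom in on the red one in both views.

```bash
python3 - <<'E'
import cv2,numpy as np
a=cv2.imread("pics/top0.png")[182:252,285:350];b=cv2.imread("pics/side0.png")[175:245,265:330]
r=lambda i:cv2.resize(i,(390,420),interpolation=cv2.INTER_CUBIC)
cv2.imwrite("pics/crop0.png",np.hstack([r(a),r(b)]))
E
```

```text
(no output)
```

View pics/crop0.png

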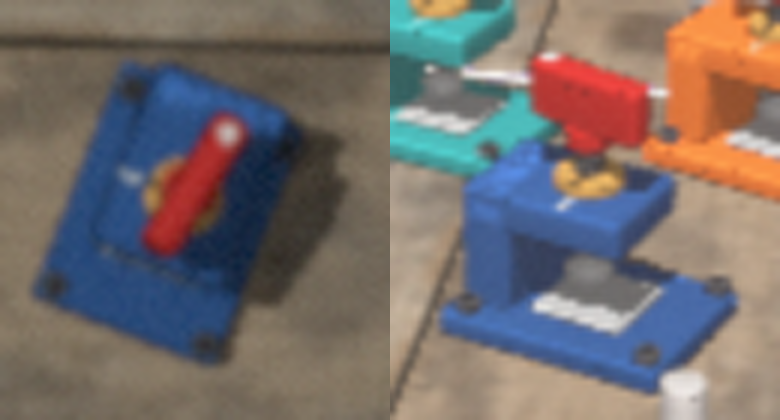

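The crop shows the bar running from about (323,202), the dot end, to (312,223) in the top image. The brass insert is under it, with a white clamp line on the left. Next I'll segment it and work out the moves.

```bash
cat > h.py <<'E'
from rig import manip,get_image,camera_info
import cv2,numpy as np
from scipy.spatial.transform import Rotation as Ro
def bp(n,px,z):
    c=camera_info(n);R=cv2.Rodrigues(np.array(c["rvec"]))[0];o=-R.T@np.array(c["tvec"]).ravel()
    d=R.T@np.linalg.inv(c["mtx"])@np.array([*px,1.]);return o+d*(z-o[2])/d[2]
def red(im,x0,y0,x1,y1):
    h=cv2.cvtColor(im,cv2.COLOR_BGR2HSV);m=((h[...,0]<8)|(h[...,0]>172))&(h[...,1]>140)&(h[...,2]>70)
    k=np.zeros_like(m);k[y0:y1,x0:x1]=1;return np.argwhere(m&k)[:,::-1].astype(np.float32)
def tool():
    s=manip.get_state();return s["position"],Ro.from_quat(np.roll(s["ee_rot"],-1)),s
E
python3 - <<'E'
from h import *
p=red(cv2.imread("pics/top0.png"),295,190,340,235)
r=cv2.minAreaRect(p);print(len(p),r)
b=cv2.boxPoints(r);W=np.array([bp("top",q,.113) for q in b]);c=W.mean(0);e=sorted([(W[1]-W[0]),(W[2]-W[1])],key=np.linalg.norm)
print(W.round(4),[np.linalg.norm(x) for x in e])
D=bp("top",(323.3,203.8),.115);print("c",c,"dot",D,"dist",np.linalg.norm((D-c)[:2]))
print("bar angle",np.arctan2(*(e[1][[1,0]])),"dot dir",np.arctan2(D[1]-c[1],D[0]-c[0]))
ps=red(cv2.imread("pics/side0.png"),285,180,310,212);rs=ps.mean(0);print("side",len(ps),rs,bp("side",rs,.102))
P,R,s=tool();print("tool axes\n",R.as_matrix().round(3))
print("delta tool mm",R.inv().apply(np.array([c[0],c[1],.23])-P)*1000)
E
```

```text
144 ((315.8999938964844, 213.70001220703125), (8.497057914733887, 21.0190372467041), 26.56505012512207)
[[ 0.4409 -0.1542  0.113 ]
 [ 0.4805 -0.1734  0.113 ]
 [ 0.4729 -0.1893  0.113 ]
 [ 0.4333 -0.17    0.113 ]] [np.float64(0.01761672015211242), np.float64(0.044004928479417414)]
c [ 0.45691753 -0.17175733  0.113     ] dot [ 0.47758426 -0.18674183  0.115     ] dist 0.025527415179324997
bar angle -0.45119599025968277 dot dir -0.6273438732363515
side 223 [298.1435  191.78476] [ 0.45871223 -0.1699286   0.102     ]
tool axes
 [[-0.95   0.312 -0.001]
 [ 0.312  0.95  -0.002]
 [ 0.    -0.002 -1.   ]]
delta tool mm [-487.74622792 -595.37934194    1.41052382]
```

```bash
python3 -m crank '{"translation":[[-24.5,-29.8,0],[-24.5,-29.8,0],[-24.5,-29.8,0],[-24.5,-29.8,0],[-24.5,-29.8,0],[-24.5,-29.8,0],[-24.5,-29.8,0],[-24.5,-29.8,0]],"roll":[0,0,0,0,0,0,0,0],"fingers":[1,1,1,1,1,1,1,1]}' 20
python3 -m crank '{"translation":[[-24.5,-29.8,0],[-24.5,-29.8,0],[-24.5,-29.8,0],[-24.5,-29.8,0],[-24.5,-29.8,0],[-24.5,-29.8,0],[-24.5,-29.8,0],[-24.5,-29.8,0]],"roll":[0,0,0,0,0,0,0,0],"fingers":[1,1,1,1,1,1,1,1]}' 20
python3 -m crank '{"translation":[[-24.5,-29.8,0],[-24.5,-29.8,0],[-24.5,-29.8,0],[-24.5,-29.8,0],[0,0,0],[0,0,0],[0,0,0]],"roll":[0,0,0,0,0.09,0.09,0],"fingers":[0.6,0.6,0.6,0.6,0.6,0.6,0.6]}' 20
python3 - <<'E'
from h import *
P,R,s=tool();print(P,R.as_matrix()[:2,0],s["width"],s["contact_force"],s["moment"])
d=np.array([.460,-.174,P[2]])-P;print(R.inv().apply(d)*1000)
t,sd=get_image("top"),get_image("side")
r=lambda i:cv2.resize(i,(400,520),interpolation=cv2.INTER_CUBIC)
cv2.imwrite("pics/a1.png",np.hstack([r(t[147:277,265:365]),r(sd[115:245,250:350])]))
E
```

```text
clock: 0.9
position: [0.2911, 0.2572, 0.2311]
ee_rot: [-0.0, 0.157, 0.988, -0.0]
contact_force: [0.9, 0.1, 0.5]
width: 0.0857
gripper_force: 0.0
clock: 1.7
position: [0.4031, -0.0303, 0.2311]
ee_rot: [-0.0, 0.158, 0.987, 0.0]
contact_force: [1.0, 0.2, -0.7]
width: 0.0854
gripper_force: 0.0
clock: 2.4
position: [0.4588, -0.1728, 0.2307]
ee_rot: [-0.001, 0.246, 0.969, 0.0]
contact_force: [0.5, 0.4, -0.3]
width: 0.0509
gripper_force: 0.0
[ 0.4588177  -0.17282375  0.23066758] [-0.87884567  0.47710402] 0.05088853052441641 [ 0.4790935   0.35263635 -0.30477492] [ 0.06045435 -0.06025511 -0.01433822]
[-1.60025868 -0.46966315 -0.00234504]
```

View pics/a1.png

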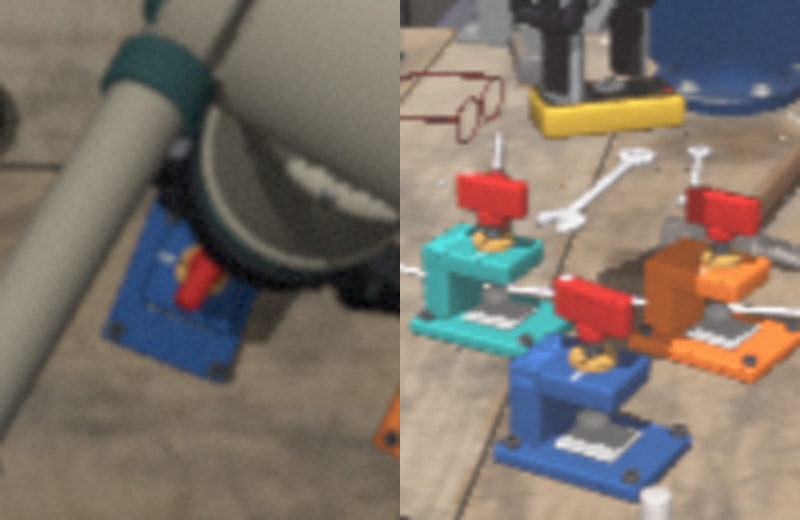

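The side view shows the fingers straddling above the bar (red bar at crop (595,305)) with clear space round it. Descending and closing lightly.

```bash
python3 -m crank '{"translation":[[-1.6,-0.5,20],[0,0,25],[0,0,25],[0,0,22],[0,0,18],[0,0,14],[0,0,10],[0,0,3]],"roll":[0,0,0,0,0,0,0,0],"fingers":[0.6,0.6,0.6,0.6,0.6,0.6,0.6,0.6]}' 20
python3 - <<'E'
from h import *
P,R,s=tool();print(P,s["width"],s["contact_force"],s["moment"])
t,sd=get_image("top"),get_image("side")
cv2.imwrite("pics/a2.png",cv2.resize(sd[115:245,230:370],(700,600),interpolation=cv2.INTER_CUBIC))
E
```

```text
clock: 3.3
position: [0.4597, -0.1732, 0.0934]
ee_rot: [-0.001, 0.245, 0.969, 0.0]
contact_force: [0.0, 0.9, 0.5]
width: 0.051
gripper_force: 0.0
[ 0.4596978  -0.17319779  0.09341639] 0.05101636825162601 [0.00349992 0.88115444 0.54038618] [-0.01149129 -0.02592358 -0.00808563]
```

View pics/a2.png

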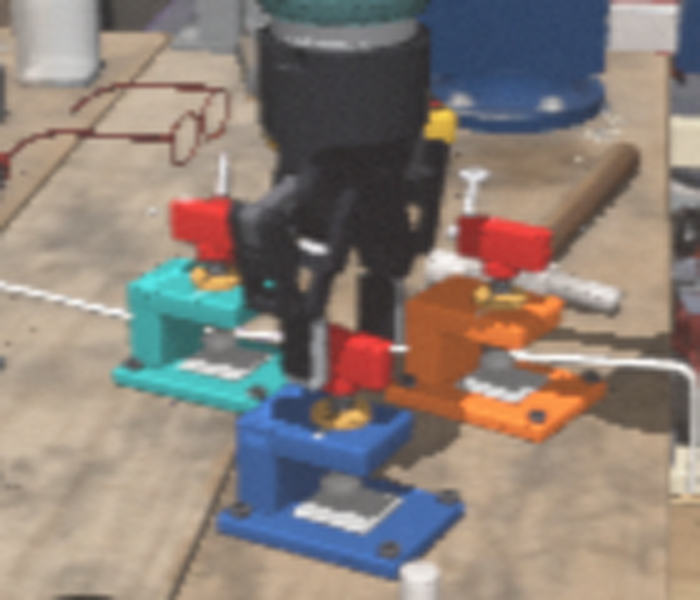

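The bar sits between the fingers, at (350,360) in the crop. Closing at 20 N.

```bash
python3 -m crank '{"translation":[[0,0,0],[0,0,0],[0,0,0],[0,0,0],[0,0,0],[0,0,0]],"roll":[0,0,0,0,0,0],"fingers":[0.4,0.2,0,0,0,0]}' 20
python3 - <<'E'
from h import *
P,R,s=tool();print(P,R.as_matrix()[:2,0],s["width"],s["gripper_force"],s["contact_force"],s["moment"],R.inv().apply(s["contact_force"]))
E
```

```text
clock: 4.0
position: [0.4608, -0.1742, 0.095]
ee_rot: [0.001, 0.246, 0.969, -0.0]
contact_force: [-0.4, -1.6, 6.0]
width: 0.0135
gripper_force: 25.7
[ 0.4607705  -0.17419043  0.09499314] [-0.87918874  0.47647098] 0.013491024087565055 25.677684545516968 [-0.3932406  -1.60305611  6.02744683] [-0.084848    0.08797487  0.04337666] [-0.42773569 -1.59788886 -6.02646959]
```

```bash
cat > st.py <<'E'
from h import *
P,R,s=tool();x=R.as_matrix()[:,0];print("yaw %.4f"%np.arctan2(x[1],x[0]),P.round(4),"F",s["contact_force"].round(2),"M",s["moment"].round(3),"eff5 %.3f"%s["effort"][5],"w %.4f g %.1f q5 %.3f"%(s["width"],s["gripper_force"],s["qpos"][5]))
E
python3 st.py
python3 -m crank '{"translation":[[0,0,-1.5],[0,0,0],[0,0,0],[0,0,0]],"roll":[0,0.05,0.05,0.05],"fingers":[0,0,0,0]}'; python3 st.py
python3 -m crank '{"translation":[[0,0,0],[0,0,0],[0,0,0]],"roll":[0.05,0.05,0.05],"fingers":[0,0,0]}'; python3 st.py
```

```text
yaw 2.6450 [ 0.4608 -0.1742  0.095 ] F [-0.39 -1.6   6.03] M [-0.085  0.088  0.043] eff5 0.013 w 0.0135 g 25.7 q5 -1.577
clock: 4.4
position: [0.4606, -0.1742, 0.0951]
ee_rot: [0.0, 0.319, 0.948, -0.0]
contact_force: [2.0, -1.2, -4.3]
width: 0.0138
gripper_force: 24.2
yaw 2.4928 [ 0.4606 -0.1742  0.0951] F [ 1.99 -1.16 -4.27] M [-0.405 -0.408  0.017] eff5 -0.379 w 0.0138 g 24.2 q5 -1.425
clock: 4.7
position: [0.4606, -0.1741, 0.0951]
ee_rot: [0.0, 0.389, 0.921, -0.0]
contact_force: [2.1, -1.6, -4.8]
width: 0.0133
gripper_force: 24.2
yaw 2.3429 [ 0.4606 -0.1741  0.0951] F [ 2.11 -1.64 -4.76] M [-0.396 -0.343  0.014] eff5 -0.379 w 0.0133 g 24.2 q5 -1.275
```

```bash
python3 -m crank '{"translation":[[0,0,0],[0,0,0],[0,0,0],[0,0,0]],"roll":[0.05,0.05,0.05,0.05],"fingers":[0,0,0,0]}' >/dev/null; python3 st.py
python3 -m crank '{"translation":[[0,0,0],[0,0,0]],"roll":[0.02,0.02],"fingers":[0,0]}'>/dev/null; python3 st.py
python3 -m crank '{"translation":[[0,0,0],[0,0,0]],"roll":[0.02,0],"fingers":[0,0]}'>/dev/null; python3 st.py
```

```text
yaw 2.1428 [ 0.4606 -0.1741  0.0951] F [ 0.96 -1.81 -4.93] M [-0.378 -0.325  0.009] eff5 -0.379 w 0.0134 g 24.2 q5 -1.075
yaw 2.1043 [ 0.4606 -0.1741  0.0952] F [ 2.15 -3.37 -7.92] M [-0.56  -0.502  0.002] eff5 -0.130 w 0.0134 g 23.8 q5 -1.036
yaw 2.0845 [ 0.4605 -0.1741  0.0952] F [  2.94  -4.29 -11.34] M [-0.739 -0.662 -0.053] eff5 0.054 w 0.0133 g 23.3 q5 -1.016
```

```bash
python3 -m crank '{"translation":[[0,0,0.7],[0,0,0]],"roll":[0,0],"fingers":[0,0]}'>/dev/null; python3 st.py
python3 -m crank '{"translation":[[0,0,0],[0,0,0],[0,0,0]],"roll":[0.02,0,0],"fingers":[0,0,0]}'>/dev/null; python3 st.py
python3 - <<'E'
from h import *
sd=get_image("side")
cv2.imwrite("pics/a3.png",cv2.resize(sd[165:225,265:335],(700,600),interpolation=cv2.INTER_CUBIC))
E
```

```text
yaw 2.0849 [ 0.4606 -0.1741  0.0952] F [ 3.48 -4.03 -6.64] M [-0.661 -0.533 -0.08 ] eff5 -0.027 w 0.0134 g 23.8 q5 -1.017
yaw 2.0643 [ 0.4605 -0.1741  0.0952] F [ 4.6  -4.18 -7.96] M [-0.753 -0.56  -0.041] eff5 -0.027 w 0.0132 g 23.8 q5 -0.996
```

View pics/a3.png

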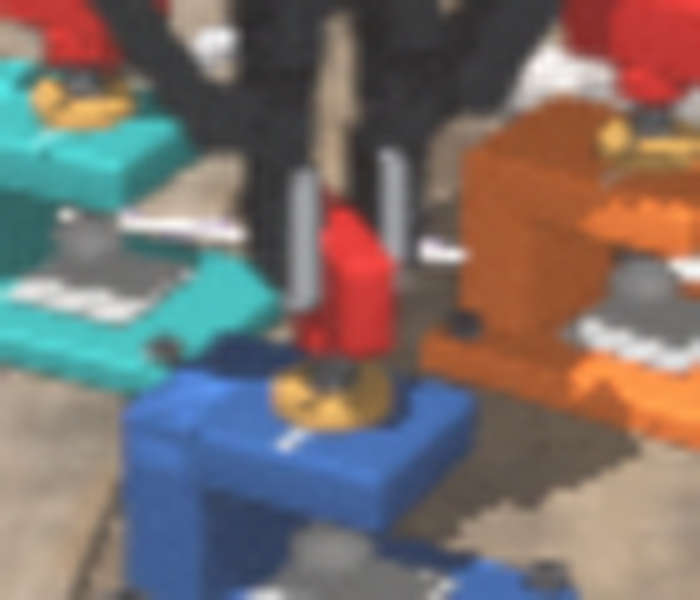

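The bar has followed the grip, and the insert's line still looks aligned at (295,437). There's no binding yet, so I'll continue in small steps.

```bash
python3 -m crank '{"translation":[[0,0,0],[0,0,0]],"roll":[0.025,0],"fingers":[0,0]}'>/dev/null; python3 st.py
python3 -m crank '{"translation":[[0,0,0],[0,0,0]],"roll":[0.025,0],"fingers":[0,0]}'>/dev/null; python3 st.py
python3 -m crank '{"translation":[[0,0,0],[0,0,0]],"roll":[0.025,0],"fingers":[0,0]}'>/dev/null; python3 st.py
```

```text
yaw 2.0390 [ 0.4605 -0.1741  0.0952] F [ 2.18 -3.39 -7.32] M [-0.841 -0.595 -0.021] eff5 0.052 w 0.0133 g 23.8 q5 -0.971
yaw 2.0140 [ 0.4605 -0.1741  0.0952] F [ 2.89 -3.97 -8.05] M [-0.779 -0.519 -0.033] eff5 0.052 w 0.0136 g 23.8 q5 -0.946
yaw 1.9891 [ 0.4605 -0.1741  0.0952] F [ 2.83 -3.77 -7.29] M [-0.797 -0.596 -0.048] eff5 0.052 w 0.0136 g 23.8 q5 -0.921
```

```bash
python3 st.py
```

```text
yaw 1.9891 [ 0.4605 -0.1741  0.0952] F [ 2.83 -3.77 -7.29] M [-0.797 -0.596 -0.048] eff5 0.052 w 0.0136 g 23.8 q5 -0.921
```

```bash
python3 -m crank '{"translation":[[0,0,0],[0,0,0]],"roll":[0.025,0],"fingers":[0,0]}'>/dev/null; python3 st.py
python3 -m crank '{"translation":[[0,0,0],[0,0,0]],"roll":[0.025,0],"fingers":[0,0]}'>/dev/null; python3 st.py
python3 -m crank '{"translation":[[0,0,0],[0,0,0]],"roll":[0.025,0],"fingers":[0,0]}'>/dev/null; python3 st.py
```

```text
yaw 1.9640 [ 0.4605 -0.1741  0.0952] F [ 2.17 -3.6  -7.07] M [-0.767 -0.573 -0.047] eff5 0.052 w 0.0136 g 23.8 q5 -0.896
yaw 1.9390 [ 0.4605 -0.1741  0.0952] F [ 2.81 -3.81 -6.63] M [-0.785 -0.515 -0.053] eff5 0.052 w 0.0136 g 23.8 q5 -0.871
yaw 1.9140 [ 0.4605 -0.1741  0.0952] F [ 2.58 -3.6  -8.26] M [-0.758 -0.552 -0.039] eff5 0.052 w 0.0134 g 23.8 q5 -0.846
```

```bash
python3 -m crank '{"translation":[[0,0,0],[0,0,0]],"roll":[0.02,0],"fingers":[0,0]}'>/dev/null; python3 st.py
python3 -m crank '{"translation":[[0,0,0],[0,0,0]],"roll":[0.02,0],"fingers":[0,0]}'>/dev/null; python3 st.py
```

```text
yaw 1.8941 [ 0.4605 -0.1741  0.0952] F [ 2.94 -4.62 -7.45] M [-0.73  -0.535 -0.085] eff5 0.034 w 0.0131 g 23.8 q5 -0.826
yaw 1.8752 [ 0.4605 -0.1741  0.0952] F [ 2.92 -4.52 -7.55] M [-0.737 -0.638  0.197] eff5 0.305 w 0.0132 g 23.8 q5 -0.807
```

```bash
python3 -m crank '{"translation":[[0,0,0],[0,0,0]],"roll":[0.02,0],"fingers":[0,0]}'>/dev/null; python3 st.py
```

```text
yaw 1.8557 [ 0.4605 -0.174   0.0952] F [ 3.03 -5.24 -7.61] M [-0.781 -0.567  0.349] eff5 0.394 w 0.0137 g 23.9 q5 -0.787
```

The screw bound: Mz jumped from about -0.05 to +0.35 and q5 effort to 0.39, at about 0.77 rad of travel. I'm stopping there and turning back.

```bash
python3 -m crank '{"translation":[[0,0,0],[0,0,0],[0,0,0],[0,0,0],[0,0,0],[0,0,0],[0,0,0],[0,0,0]],"roll":[-0.05,-0.1,-0.1,-0.1,-0.1,-0.1,-0.1,-0.05],"fingers":[0,0,0,0,0,0,0,0]}'>/dev/null; python3 st.py
python3 -m crank '{"translation":[[0,0,0],[0,0,0],[0,0,0],[0,0,0]],"roll":[-0.05,-0.04,0,0],"fingers":[0,0,0,0]}'>/dev/null; python3 st.py
```

```text
yaw 2.5574 [ 0.4605 -0.174   0.0952] F [ 2.97 -4.98 -7.71] M [-0.785 -0.552 -0.066] eff5 0.196 w 0.0132 g 23.8 q5 -1.489
yaw 2.6448 [ 0.4605 -0.1741  0.0952] F [ 2.53 -5.12 -6.89] M [-0.835 -0.56   0.03 ] eff5 0.025 w 0.0138 g 23.8 q5 -1.577
```

Back at yaw 2.645. Releasing, then lifting straight up.

```bash
python3 -m crank '{"translation":[[0,0,0],[0,0,0],[0,0,0],[0,0,0],[0,0,0],[0,0,0]],"roll":[0,0,0,0,0,0],"fingers":[0.2,0.4,0.6,0.6,0.6,0.6]}'
python3 -m crank '{"translation":[[0,0,-8],[0,0,-20],[0,0,-25],[0,0,-25],[0,0,-25],[0,0,-20],[0,0,-10],[0,0,0]],"roll":[0,0,0,0,0,0,0,0],"fingers":[0.6,0.6,0.6,0.6,0.6,0.6,0.6,0.6]}'
python3 -m crank '{"translation":[[30,30,0],[35,35,0],[35,35,0],[30,30,0],[15,15,0],[0,0,0]],"roll":[0,0,0,0,0,0],"fingers":[0.6,0.6,0.6,0.6,0.6,0.6]}'
python3 - <<'E'
from h import *
t,sd=get_image("top"),get_image("side")
p=red(t,295,190,340,235);print(len(p),cv2.minAreaRect(p))
r=lambda i:cv2.resize(i,(390,420),interpolation=cv2.INTER_CUBIC)
cv2.imwrite("pics/fin.png",np.hstack([r(t[182:252,285:350]),r(sd[175:245,265:330])]))
E
```

```text
clock: 9.65
position: [0.4602, -0.1736, 0.0952]
ee_rot: [-0.0, 0.246, 0.969, 0.0]
contact_force: [-0.4, 0.7, -0.5]
width: 0.051
gripper_force: 0.0
clock: 10.45
position: [0.461, -0.1742, 0.2297]
ee_rot: [0.002, 0.246, 0.969, -0.0]
contact_force: [-0.5, 0.3, 0.2]
width: 0.051
gripper_force: 0.0
clock: 11.05
position: [0.3998, 0.0251, 0.227]
ee_rot: [-0.002, 0.244, 0.97, 0.0]
contact_force: [0.2, -0.7, -0.0]
width: 0.0511
gripper_force: 0.0
145 ((315.95587158203125, 213.573486328125), (8.403430938720703, 21.265823364257812), 30.963754653930664)
```

View pics/fin.png

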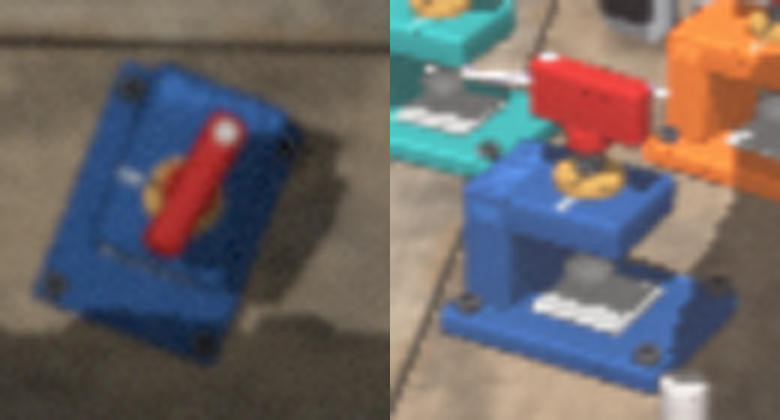

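The handle is back within a few hundredths of a radian (dot at crop (226,132), was (229,132)). The insert shows no visible change, and the gripper is clear.

```bash
python3 -c "from rig import manip;print(manip.sign_off())"
```

```text
the job is handed in; nothing more can be done
None
```

I turned the red screw clockwise about 0.77 rad until it bound, stopped at about 0.4 N m (close to the insert's drag limit, after one extra 0.02 rad step), then turned it back to within about 0.04 rad of its start and let go; the insert shows no visible turn, the black clamp was not approached, and the job is handed in.

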